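# Hang the handed bracket level on the sprung stud of the coating stand

## Task

The bracket in the front slot of the plywood rack is next to be coated: take it out and hang it on the headed stud of the grey stand by the one keyhole that lets its bar hang level. Push it on past the stud's head against the sprung sleeve, let it down until the slot rests on the neck, and let go so that it hangs free and still. Where the stud's arm has been clamped is not known exactly, so feel your way gently and never force it; leave the bracket in the rear slot and everything else where it is.

Things in the scene. Friction and masses are not known exactly. Their poses are not given: they have to be found in the camera images.
- stand: grey stand fixed to the bench; pose of its foot plate (135 x 94 x 16 mm) only. Origin on the bench; its stud points along -x, towards the robot. The arm on top was clamped by hand and its setting is not reported: the stud's axis is level, 200 to 230 mm above the bench, and swung about the upright by up to 0.15 rad either way. Find it by feel or by eye. Clamped parts do not yield below 25 N
- upright (a point): on the bench, below the axis of the stand's upright, 62 mm behind the stand's origin. Along the arm, in mm forward of this axis: dark round spring housing, 22 across, from 12 to 50; white nylon sleeve, 18 across, from there to 68.5; the stud's head, 10 across with a domed front, from 69.5 to 76. Behind the head the stud's neck, 5 mm thick, runs on through the sleeve
- below_gap (a point): on the bench, below the middle of the gap on the stud if the arm is straight (62 mm before the upright). The sleeve slides back up to 16 mm against a weak spring (0.4 N at first, 1.8 N at 12 mm). A bracket pushed in until it is all behind the head, its middle about 62 mm before the upright, comes down 12.5 mm till its slot rests on the neck; the sleeve holds it forward, yet it can swing
- rack: plywood comb rack, fixed to the bench: foot board 150 x 190 x 12 mm with two slotted cheeks 12 mm thick across its ends (at y = -83 and +83 mm), tops 138 mm above the bench. Origin on the bench under its middle; -x is its front, towards the robot. The bar of a bracket lies with its two ends in slots 13 mm wide and 20 mm deep whose floor is 118 mm above the bench, so that its top edge is at 160 mm; the two slots are 66 mm apart
- front_slot (a point): where the origin of the bracket in the front slot is (the slot nearer the robot, 33 mm in front of the rack's middle)
- rear_slot (a point): where the origin of the bracket in the rear slot is (33 mm behind the rack's middle)
- bracket_left: left-hand bracket, cast aluminium plate 10 mm thick, solid and even throughout, about 0.25 kg: bar 180 mm long and 42 mm high, with a leg 40 mm wide reaching 98 mm below the bar and centred 52.6 mm from the bar's middle towards +y (left, seen from the robot). Origin mid-length, mid-thickness, on the bar's top edge; x through the plate, y along the bar, z up. Turned as the rack is
- bracket_right: right-hand bracket, the mirror image of the left-hand one: same sizes and origin, but its leg is centred 52.6 mm from the bar's middle towards -y (right, seen from the robot). The two brackets stand in the rack's two slots, either one in front
- middle_hole_left (a point): centre of the round part of bracket_left's middle keyhole, 24 mm below the origin. Five keyholes go through the bar, at y = -40, -20, 0, 20 and 40 mm from the origin, all alike: a round part 13 mm across and, opening upward from it, a slot 7.5 mm wide that ends 9 mm below the bar's top edge
- middle_hole_right (a point): the same point on bracket_right, whose five keyholes are the same
- mug: green and white mug, 86 x 120 x 88 mm, a bystander on the right; origin under its middle
- tape_measure: yellow and black tape measure, 33 x 79 x 65 mm, a bystander at the back; origin under its middle
- white_angle_1: white blind angle, 35 x 48 x 57 mm, a bystander at the back; origin under its middle
- white_angle_2: another white blind angle, 35 x 48 x 57 mm, a bystander at the back; origin under its middle
- end_cap: white tube end cap, 45 mm across, 26 mm high, a bystander at the back; origin under its middle

How it is judged:
By the outcome, as a careful person would: the job done as asked, in the order asked, and still so for the second after the job is handed in, with the robot touching nothing.
It also fails if it takes over 67 s, if anything falls off the work surface, if the arm or the gripper's body presses on something with over 40 N, if the wrist force passes 120 N, or if a joint passes its speed limit or range.

## Robot

A 7-joint arm with a two-finger parallel gripper is mounted at the origin on a cart in front of the work surface, level with it; the furniture and walls round the work are solid. World frame = base frame: x ahead of the robot, y to its left, z up, the work surface at z = 0. Lengths are in m, angles in rad, forces in N, time in s.
With the tool pointing down it reaches from about 0.35 to 0.9 m from the base axis. Payload 7.2 kg.
Tool frame: the origin (TCP) lies between the finger pads; the fingertips stand 19 mm ahead of it and the grasp point (between the pads) is the TCP (arm.tips_ahead is the distance from the TCP to the fingertips, in m); z points along the fingers, y is the line along which they close (so a half turn about z gives the same grasp; the last joint's range is limited). The gripper opens to 85 mm and grips with 20 to 120 N. Pads are 22 mm wide; open, the fingers measure 114 mm over their backs; the gripper's body (76 mm by 85 mm) begins 54 mm behind the grasp point. The pads swing forward as they close: fully open they stand 13 mm farther back than shut.
Start: joints at [-1.268, 0.411, -0.013, 1.596, 0.006, 1.134, -0.082], TCP at [0.226, 0.583, 0.25] pointing down, gripper open.
Joint ranges: [-2.95, 2.95], [-0.29, 1.99], [-1.47, 1.44], [0.14, 2.54], [-1.03, 4.17], [0.13, 1.85], [-2.86, 2.86]. Speed limits (rad/s): [2.39, 2.39, 3.01, 3.01, 3.14, 3.14, 3.14].

## Interface

Orientations are given as a rotation vector (axis times angle).
In Python, from bench import arm gives the robot as it stands. The module is installed in compiled form; this text tells all that it offers.
- The arm moves only by the shell command python3 -m inch 'ROWS' [OPENING] [FORCE]. ROWS is JSON, a list of rows, each an object with "delta_pos": the shift along the tool's x, y, z each as a share of 25 mm, from -1 to 1, a list of three; "angular": the turn, a rotation vector about the tool's x, y, z each as a share of 0.1 rad, from -1 to 1, a list of three. A call has 1 to 5 rows; each row shifts and turns the commanded pose from where the row before left it, along the tool's axes as they then stand; what a row does not reach is not made up. A row lasts 1/10 s, in which the tool goes at most 50 mm and 8.59 degrees, less where a joint would pass 70% of its speed; a pose out of reach is approached as far as the arm can. A call with a number of a shift or a turn outside -1 to 1 is refused whole. A call with a gripper value outside its range is refused whole. OPENING is the opening, from 0 (shut) to 1 (fully open), set as the call begins (- or left out, the last holds). The fingers move at their own pace and stop on an object; FORCE is the grip in N (left out, the last holds). Time passes only in rows, so rows that do not move let the fingers close. It gives the time, the measured TCP pose, the force, the opening and the grip force at its end, in the units of the state.
- arm.get_state(): the state, without advancing time (a new reading comes with each control period).
- arm.read_camera(name): name is "scene" or "top" or "wrist"; returns a dict with "frame" (400x640x3 uint8, blue, green, red), "camera_matrix" (3x3 intrinsics, pixels), "pose" (4x4, takes a point from camera to world coordinates). Camera axes: x right, y down, z forward; pixel columns grow to the right and rows downward; lengths in m; the calibration is good to about 2 mm. A picture is of the moment at which its call begins. There is no depth.
- arm.finish_job(): hands the job in; it is judged then, once.
The state is a dict: "t": time; "joints": joint angles; "joint_vel": joint speeds; "joint_efforts": joint torques, N m; "tcp_pos": TCP position; "tool_rot": TCP orientation; "contact_force": force on the tool from outside, world axes, zero at the start; "moment": the same for the moment, N m; "width": finger opening in m; "finger_force": force on a finger pad.
Only numpy, scipy, OpenCV 4.12 (cv2) and the standard library are available. Lean on these libraries where they do the work, as an engineer would, in place of code of your own. Each camera call takes 0.05 s, during which the arm holds its last target. There are 200 camera calls.

## Working session

There is one attempt and no reset: what is moved stays moved. The work goes in short steps, Python scripts to look and compute and a shell command to move; the robot and the scene stay as the last step left them, time stands still between calls to the robot, and variables do not carry over. Pictures are saved under pics/ and viewed, at most 10 in all, crops included, and the job is handed in when it is done.

```bash
mkdir -p pics; cat > h.py <<'E'
from bench import arm
import numpy as np, cv2
from scipy.spatial.transform import Rotation as R
def shot(n,f):
    c=arm.read_camera(n); cv2.imwrite(f'pics/{f}.png',c['frame']); np.savez(f'pics/{f}.npz',K=c['camera_matrix'],P=c['pose']); return c
def ray(f,u,v):
    d=np.load(f'pics/{f}.npz'); r=d['P'][:3,:3]@np.linalg.inv(d['K'])@[u,v,1]; return d['P'][:3,3],r
def atz(f,u,v,z):
    o,r=ray(f,u,v); return o+r*(z-o[2])/r[2]
def proj(f,p):
    d=np.load(f'pics/{f}.npz'); q=d['P'][:3,:3].T@(np.array(p)-d['P'][:3,3]); q=d['K']@q; return q[:2]/q[2]
def tri(obs):
    A=np.zeros((3,3));b=np.zeros(3)
    for f,u,v in obs:
        o,r=ray(f,u,v); r=r/np.linalg.norm(r); M=np.eye(3)-np.outer(r,r); A+=M;b+=M@o
    return np.linalg.solve(A,b)
E
python3 - <<'E'
from h import *
np.set_printoptions(precision=4,suppress=True)
for n in['scene','top','wrist']:
    c=shot(n,n+'0'); print(n,c['pose'],c['camera_matrix'][0])
s=arm.get_state(); print(s, R.from_rotvec(s['tool_rot']).as_matrix())
E
```

```text
scene [[ 0.9266 -0.2387  0.2905  0.2003]
 [-0.3753 -0.6352  0.675  -0.9019]
 [ 0.0234 -0.7345 -0.6782  0.9891]
 [ 0.      0.      0.      1.    ]] [471.7714   0.     322.1844]
top [[-0.0201 -0.9888  0.1481  0.4318]
 [-0.9995  0.0237  0.0227 -0.063 ]
 [-0.0259 -0.1475 -0.9887  1.2476]
 [ 0.      0.      0.      1.    ]] [446.9516   0.     318.8689]
wrist [[ 0.3624  0.8942  0.2627  0.1595]
 [ 0.932  -0.3476 -0.1022  0.6076]
 [-0.0001  0.2819 -0.9594  0.373 ]
 [ 0.      0.      0.      1.    ]] [359.9307   0.     316.7323]
{'t': 0.15, 'joints': array([-1.2682,  0.4117, -0.0127,  1.5968,  0.0056,  1.1343, -0.0822]), 'joint_vel': array([-0.0003, -0.0012,  0.0018, -0.002 , -0.0007, -0.0001,  0.0009]), 'joint_efforts': array([  0.0019, -60.1037,   0.6831, -29.9645,   0.014 ,   0.008 ,
         0.    ]), 'tcp_pos': array([0.2264, 0.5822, 0.2496]), 'tool_rot': array([-0.579 , -3.0876,  0.0019]), 'contact_force': array([-0.2024, -0.9319, -0.7405]), 'moment': array([-0.0074, -0.0115, -0.0186]), 'finger_force': 0.0, 'width': 0.08556201227690685} [[-0.9321  0.3623 -0.0004]
 [ 0.3623  0.9321 -0.0012]
 [-0.0001 -0.0012 -1.    ]]
```

View pics/scene0.png

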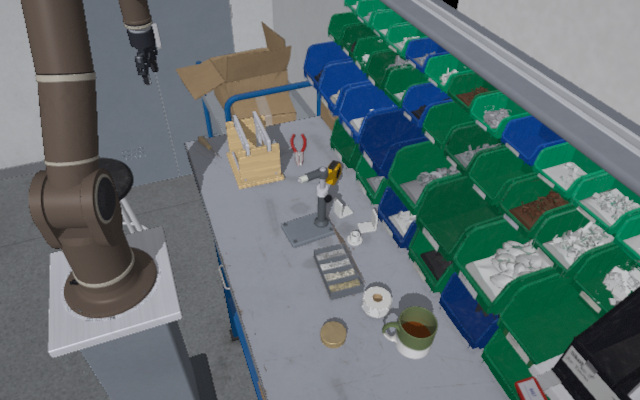

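View pics/top0.png

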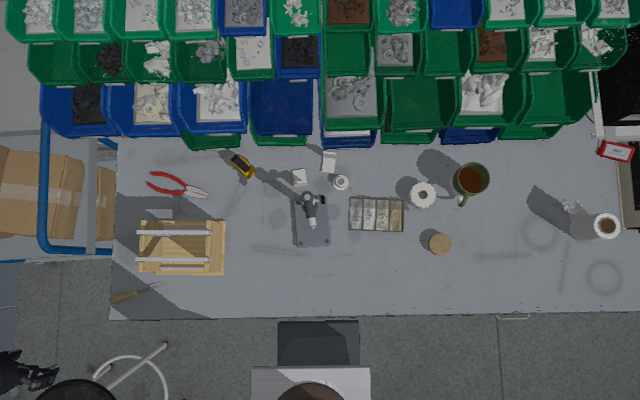

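The rack is at about (180,247) in the top view, with the front bracket at row 265 and the rear one at row 232. The stand is at (311,220). Next I'll enlarge both.

```bash
python3 - <<'E'
from h import *
t=cv2.imread('pics/top0.png'); s=cv2.imread('pics/scene0.png')
a=cv2.resize(t[210:285,125:235],None,fx=4,fy=4,interpolation=cv2.INTER_CUBIC) #440x300
b=cv2.resize(t[180:255,280:340],None,fx=4,fy=4,interpolation=cv2.INTER_CUBIC) #240x300
c=cv2.resize(s[105:195,215:295],None,fx=3.3333,fy=3.3333,interpolation=cv2.INTER_CUBIC)
d=cv2.resize(s[160:250,275:355],None,fx=3.3333,fy=3.3333,interpolation=cv2.INTER_CUBIC)
r1=np.hstack([a,b]); r2=np.hstack([c,d]); W=max(r1.shape[1],r2.shape[1])
p=lambda i:cv2.copyMakeBorder(i,0,0,0,W-i.shape[1],0)
cv2.imwrite('pics/crop1.png',np.vstack([p(r1),p(r2)])); print(r1.shape,r2.shape)
E
```

```text
(300, 680, 3) (300, 534, 3)
```

View pics/crop1.png

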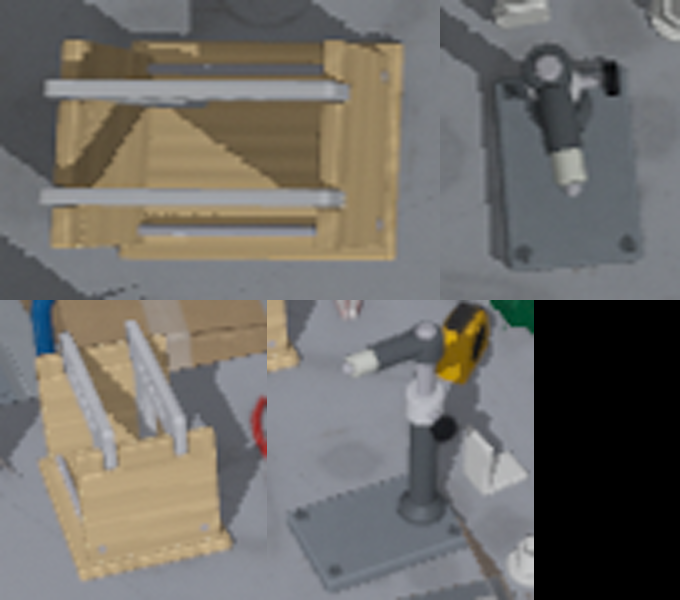

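The front bracket's bar runs from (135,259) to (211,260) in the top view. The stud's tip is at about (313,227) in the top view and (299,180) in the scene view. The arm is visibly swung a little.

```bash
python3 - <<'E'
from h import *
np.set_printoptions(precision=4,suppress=True)
c=lambda x,y:(125+x/4-.4,210+y/4-.4)
for n,p in dict(fl=(41,197),fr=(344,199),rl=(45,89),rr=(348,92)).items(): print(n,atz('top0',*c(*p),.160))
for n,p in dict(tl=(53,246),br=(395,258),tr=(402,43)).items(): print('rack foot/cheek',n,atz('top0',*c(*p),.012),atz('top0',*c(*p),.138))
d=lambda x,y:(280+(x-440)/4-.4,180+y/4-.4)
e=lambda x,y:(275+(x-267)/3.3333-.4,160+(y-300)/3.3333-.4)
print('tip',tri([('top0',*d(573,190)),('scene0',*e(347,368))]))
print('sleeve/housing joint',tri([('top0',*d(565,152)),('scene0',*e(374,358))]))
print('cap',tri([('top0',*d(550,68)),('scene0',*e(427,328))]))
for p in [(500,82),(634,75),(640,258),(510,268)]: print('foot',atz('top0',*d(*p),.016))
print(proj('wrist0',[.22,.3,.1]))
E
```

```text
fl [0.445  0.4132 0.16  ]
fr [0.44   0.2276 0.16  ]
rl [0.5106 0.4134 0.16  ]
rr [0.5047 0.2261 0.16  ]
rack foot/cheek tl [0.4132 0.4682 0.012 ] [0.4151 0.4141 0.138 ]
rack foot/cheek br [0.4004 0.2313 0.012 ] [0.4036 0.2013 0.138 ]
rack foot/cheek tr [0.5479 0.2281 0.012 ] [0.5361 0.1985 0.138 ]
tip [ 0.5098 -0.0236  0.2053]
sleeve/housing joint [ 0.5328 -0.0195  0.2054]
cap [ 0.5807 -0.012   0.2162]
foot [0.5997 0.0332 0.016 ]
foot [ 0.6024 -0.0602  0.016 ]
foot [ 0.4758 -0.0614  0.016 ]
foot [0.4709 0.0279 0.016 ]
[  8.5412 300.1595]
```

```bash
python3 -m inch '[{"delta_pos":[0,0,-1],"angular":[0,0,0]},{"delta_pos":[-0.5,-0.3,-1],"angular":[0,0,0]},{"delta_pos":[-1,-0.6,-1],"angular":[0,0,0]},{"delta_pos":[-1,-0.6,-0.3],"angular":[0,0,0]},{"delta_pos":[-1,-0.6,0],"angular":[0,0,0]}]' 1
python3 -m inch '[{"delta_pos":[-1,-0.6,0],"angular":[0,0,0]},{"delta_pos":[-1,-0.6,0],"angular":[0,0,0]},{"delta_pos":[-1,-0.6,0],"angular":[0,0,0]},{"delta_pos":[-1,-0.6,0],"angular":[0,0,0]},{"delta_pos":[-1,-0.6,0],"angular":[0,0,0]}]'
python3 -m inch '[{"delta_pos":[-1,-0.6,0],"angular":[0,0,0]},{"delta_pos":[-1,-0.6,0],"angular":[0,0,0]},{"delta_pos":[0,0,0],"angular":[0,0,0]},{"delta_pos":[0,0,0],"angular":[0,0,0]}]'
python3 -c "
from h import *
shot('wrist','w1')"
```

```text
t: 0.65
tcp_pos: [0.2898, 0.5015, 0.3343]
tool_rot: [0.579, 3.087, 0.004]
contact_force: [0.1, 0.3, 0.3]
width: 0.0853
finger_force: 0.0
t: 1.15
tcp_pos: [0.3789, 0.3855, 0.3326]
tool_rot: [-0.579, -3.088, 0.0]
contact_force: [-0.3, 0.1, 0.2]
width: 0.0853
finger_force: 0.0
t: 1.55
tcp_pos: [0.4142, 0.3402, 0.3327]
tool_rot: [-0.581, -3.087, 0.0]
contact_force: [-0.3, 0.7, -0.8]
width: 0.0855
finger_force: 0.0
```

View pics/w1.png

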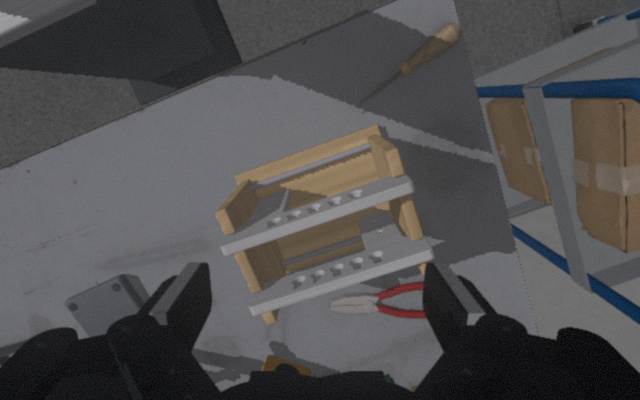

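The front bracket's five holes run from (276,222) to (361,193), and its leg shows at the left end (about (265,208)). That is the -y side, so it is the right-hand bracket and the keyhole is the one at y = -20. The rear bracket's leg is at (380,235), so that one is left-hand.

```bash
python3 - <<'E'
from h import *
np.set_printoptions(precision=4,suppress=True)
im=cv2.imread('pics/w1.png'); cv2.imwrite('pics/w1c.png',cv2.resize(im[160:270,210:440],None,fx=3.4,fy=3.4,interpolation=cv2.INTER_CUBIC))
for p in [(276,222),(294,215),(315,208),(338,201),(361,193)]: print(atz('w1',*p,.136))
for p in [(223,250),(413,190)]: print(atz('w1',*p,.16))
for y in (-40,-20,0,20,40):
  a=-.028; o=np.array([.4425,.3204]); q=o+[np.cos(a)*-.005-np.sin(a)*y/1e3, np.sin(a)*-.005+np.cos(a)*y/1e3]; print(proj('w1',[*q,.136]))
E
```

```text
[0.4391 0.2891 0.136 ]
[0.4388 0.3075 0.136 ]
[0.4396 0.3283 0.136 ]
[0.4411 0.3507 0.136 ]
[0.4416 0.373  0.136 ]
[0.4393 0.2404 0.16  ]
[0.4481 0.4145 0.16  ]
[266.5374 222.5894]
[286.3459 215.7818]
[306.3761 208.8981]
[326.6318 201.9369]
[347.1166 194.8969]
```

View pics/w1c.png

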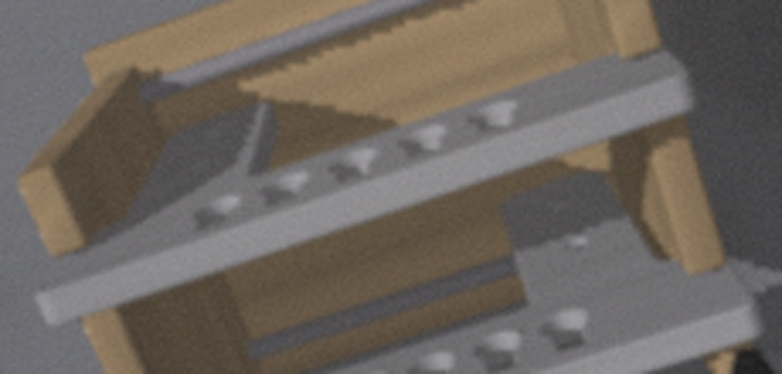

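```bash
R5='x'; python3 -m inch '[{"delta_pos":[0,0,0],"angular":[0,0,1]},{"delta_pos":[0,0,0],"angular":[0,0,1]},{"delta_pos":[0,0,0],"angular":[0,0,1]},{"delta_pos":[0,0,0],"angular":[0,0,1]},{"delta_pos":[0,0,0],"angular":[0,0,1]}]' 0.5 60 >/dev/null
python3 -m inch '[{"delta_pos":[0,0,0],"angular":[0,0,1]},{"delta_pos":[0,0,0],"angular":[0,0,1]},{"delta_pos":[0,0,0],"angular":[0,0,1]},{"delta_pos":[0,0,0],"angular":[0,0,1]},{"delta_pos":[0,0,0],"angular":[0,0,1]}]' >/dev/null
python3 -m inch '[{"delta_pos":[0,0,0],"angular":[0,0,1]},{"delta_pos":[0,0,0],"angular":[0,0,1]},{"delta_pos":[0,0,0],"angular":[0,0,0.3]},{"delta_pos":[0,0,0],"angular":[0,0,0]},{"delta_pos":[0,0,0],"angular":[0,0,0]}]'
cat >> h.py <<'E'
np.set_printoptions(precision=4,suppress=True)
def go(p,yaw=None):
    "tool-axis shift (units of 25 mm) to world point p, yaw of tool x from +y, and turn (units .1 rad) needed"
    s=arm.get_state(); T=R.from_rotvec(s['tool_rot']).as_matrix()
    a=np.arctan2(T[1,0],T[0,0])-np.pi/2
    print('t',s['t'],'tcp',s['tcp_pos'],'yaw',a,'toolz',T[:,2],'F',s['contact_force'],'M',s['moment'],'w',s['width'])
    print('shift/25mm',T.T@(np.array(p)-s['tcp_pos'])/.025, 'turn z', None if yaw is None else -(yaw-a)/.1)
E
python3 -c "
from h import *
go([.442,.272,.146],-.03)
shot('wrist','w2')
for y in(.24,.272,.326):print(proj('w2',[.442,y,.16]))"
```

```text
t: 3.1
tcp_pos: [0.4137, 0.3411, 0.3327]
tool_rot: [-2.251, -2.191, 0.0]
contact_force: [-0.2, -0.0, -0.6]
width: 0.0426
finger_force: 0.0
t 3.1 tcp [0.4137 0.3411 0.3327] yaw -0.02687888702386987 toolz [-0.0002 -0.     -1.    ] F [-0.2337 -0.0212 -0.6229] M [-0.0362 -0.0065 -0.021 ] w 0.04257808401400777
shift/25mm [-2.7315  1.2084  7.4685] turn z 0.031211129761301304
[350.3281 290.3802]
[350.3051 258.6583]
[350.2632 200.9343]
```

```bash
python3 -m inch '[{"delta_pos":[-0.9,0.4,0.9],"angular":[0,0,0]},{"delta_pos":[-0.9,0.4,0.9],"angular":[0,0,0]},{"delta_pos":[-0.93,0.4,0.9],"angular":[0,0,0]},{"delta_pos":[0,0,1],"angular":[0,0,0]},{"delta_pos":[0,0,1],"angular":[0,0,0]}]' >/dev/null
python3 -m inch '[{"delta_pos":[0,0,0.3],"angular":[0,0,0]},{"delta_pos":[0,0,0],"angular":[0,0,0]},{"delta_pos":[0,0,0],"angular":[0,0,0]}]'
python3 -c "
from h import *
go([.442,.272,.146],-.03)
shot('wrist','w2')
for y in(.24,.272,.326):print(proj('w2',[.442,y,.16]))"
```

```text
t: 3.95
tcp_pos: [0.4425, 0.272, 0.2088]
tool_rot: [2.254, 2.188, 0.002]
contact_force: [0.2, 0.2, -0.2]
width: 0.0425
finger_force: 0.0
t 3.95 tcp [0.4425 0.272  0.2088] yaw -0.029396660224067395 toolz [ 0.0009  0.0007 -1.    ] F [ 0.2172  0.2139 -0.1667] M [ 0.0288 -0.0622 -0.0167] w 0.04252148876556589
shift/25mm [-0.0005 -0.0216  2.5101] turn z 0.006033397759326042
[317.4272 296.0727]
[315.6342 240.9456]
[312.1802 134.7466]
```

View pics/w2.png

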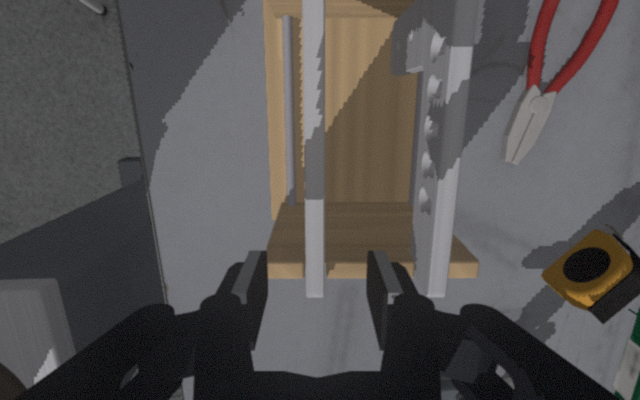

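The bracket's top edge runs straight at column 315, midway between the fingers (266 and 367). Its -y end is at row 297, i.e. y≈0.2395, so the bracket's middle is at y≈0.3295. I'll go down and grip about 54 mm to the -y side of the middle.

```bash
python3 -m inch '[{"delta_pos":[0.14,0,0.8],"angular":[0,0,0]},{"delta_pos":[0,0,0.8],"angular":[0,0,0]},{"delta_pos":[0,0,0.5],"angular":[0,0,0]},{"delta_pos":[0,0,0.4],"angular":[0,0,0]},{"delta_pos":[0,0,0],"angular":[0,0,0]}]'
python3 -m inch '[{"delta_pos":[0,0,0],"angular":[0,0,0]},{"delta_pos":[0,0,0],"angular":[0,0,0]},{"delta_pos":[0,0,0],"angular":[0,0,0]},{"delta_pos":[0,0,0],"angular":[0,0,0]},{"delta_pos":[0,0,0],"angular":[0,0,0]}]' 0 60
python3 -c "
from h import *
go([.442,.2755,.146],-.03)"
```

```text
t: 4.5
tcp_pos: [0.4418, 0.2748, 0.1447]
tool_rot: [-2.254, -2.188, 0.002]
contact_force: [-0.4, -0.5, 0.0]
width: 0.0422
finger_force: 0.0
t: 5.0
tcp_pos: [0.4424, 0.2753, 0.1461]
tool_rot: [-2.254, -2.188, -0.002]
contact_force: [-2.2, -0.1, 6.0]
width: 0.0093
finger_force: 58.8
t 5.0 tcp [0.4424 0.2753 0.1461] yaw -0.029694866655282093 toolz [ 0.0008  0.0009 -1.    ] F [-2.2431 -0.1335  6.0183] M [-0.1664  0.3758  0.2015] w 0.009286061751811377
shift/25mm [ 0.0094 -0.0165  0.0057] turn z 0.003051333447179061
```

```bash
python3 -m inch '[{"delta_pos":[0,0,-0.2],"angular":[0,0,0]},{"delta_pos":[0,0,-0.5],"angular":[0,0,0]},{"delta_pos":[0,0,-0.6],"angular":[0,0,0]},{"delta_pos":[0,0,-0.6],"angular":[0,0,0]},{"delta_pos":[0,0,-0.6],"angular":[0,0,0]}]'
python3 -m inch '[{"delta_pos":[0,0,-0.7],"angular":[0,0,0]},{"delta_pos":[0,0,-0.8],"angular":[0,0,0]},{"delta_pos":[0,0,-0.8],"angular":[0,0,0]},{"delta_pos":[0,0,-0.6],"angular":[0,0,0]},{"delta_pos":[0,0,0],"angular":[0,0,0]}]'
python3 -c "
from h import *
go([.44,-.0625,.281],.16)"
```

```text
t: 5.5
tcp_pos: [0.4422, 0.2748, 0.2091]
tool_rot: [2.255, 2.187, 0.0]
contact_force: [0.6, -0.6, -1.9]
width: 0.0091
finger_force: 58.4
t: 6.0
tcp_pos: [0.4431, 0.2754, 0.2829]
tool_rot: [2.255, 2.187, 0.007]
contact_force: [0.6, -0.5, -2.1]
width: 0.0093
finger_force: 58.6
t 6.0 tcp [0.4431 0.2754 0.2829] yaw -0.03031873746839664 toolz [ 0.0032  0.0028 -1.    ] F [ 0.5596 -0.4659 -2.1101] M [-0.0409 -0.0214 -0.0095] w 0.009278747191815614
shift/25mm [-13.5124   0.2874   0.0396] turn z -1.9031873746839663
```

```bash
python3 -m inch '[{"delta_pos":[-0.4,0,0],"angular":[0,0,0]},{"delta_pos":[-0.8,0,0],"angular":[0,0,0]},{"delta_pos":[-1,0,0],"angular":[0,0,0]},{"delta_pos":[-1,0.1,0],"angular":[0,0,0]},{"delta_pos":[-1,0.1,0],"angular":[0,0,0]}]' >/dev/null
python3 -m inch '[{"delta_pos":[-1,0.1,0],"angular":[0,0,0]},{"delta_pos":[-1,0,0],"angular":[0,0,0]},{"delta_pos":[-1,0,0],"angular":[0,0,0]},{"delta_pos":[-1,0,0],"angular":[0,0,0]},{"delta_pos":[-1,0,0],"angular":[0,0,0]}]'
python3 -m inch '[{"delta_pos":[-1,0,0],"angular":[0,0,0]},{"delta_pos":[-1,0,0],"angular":[0,0,0]},{"delta_pos":[-0.8,0,0],"angular":[0,0,0]},{"delta_pos":[-0.6,0,0],"angular":[0,0,0]},{"delta_pos":[-0.4,0,0],"angular":[0,0,0]}]'
python3 -m inch '[{"delta_pos":[-0.2,0,0],"angular":[0,0,-0.4]},{"delta_pos":[0,0,0],"angular":[0,0,-0.7]},{"delta_pos":[0,0,0],"angular":[0,0,-0.7]},{"delta_pos":[0,0,0],"angular":[0,0,-0.1]},{"delta_pos":[0,0,0],"angular":[0,0,0]}]'
python3 -c "
from h import *
go([.46,-.0625,.245],.16)"
```

```text
t: 7.0
tcp_pos: [0.4413, 0.0419, 0.2794]
tool_rot: [-2.256, -2.185, 0.003]
contact_force: [0.7, 0.3, -3.4]
width: 0.0091
finger_force: 58.4
t: 7.5
tcp_pos: [0.4383, -0.0527, 0.2796]
tool_rot: [-2.257, -2.184, 0.002]
contact_force: [0.2, 0.9, -3.0]
width: 0.0094
finger_force: 58.4
t: 8.0
tcp_pos: [0.4392, -0.0554, 0.2799]
tool_rot: [-2.039, -2.39, 0.001]
contact_force: [0.2, -0.1, -2.8]
width: 0.0092
finger_force: 58.4
t 8.0 tcp [ 0.4392 -0.0554  0.2799] yaw 0.15816366532076853 toolz [-0.0007  0.0001 -1.    ] F [ 0.2437 -0.0664 -2.8477] M [-0.1374  0.022  -0.0289] w 0.009242051973809302
shift/25mm [-0.41    0.7789  1.3969] turn z -0.018363346792314716
```

```bash
python3 - <<'E'
from h import *
w=shot('wrist','w3')['frame'];s=shot('scene','s3')['frame'];t=shot('top','t3')['frame']
z=lambda i:cv2.resize(i,(320,200),interpolation=cv2.INTER_CUBIC)
cv2.imwrite('pics/c3.png',np.vstack([w,np.hstack([z(s[150:200,270:350]),z(t[180:230,280:360])])]))
U=np.array([.583,-.012]);a=.16
for d in(76,69.5,50,12,0):print(d,proj('w3',[*(U-d/1e3*np.array([np.cos(a),np.sin(a)])),.205]))
E
```

```text
76 [444.9943 190.4176]
69.5 [456.4265 190.3989]
50 [490.7271 190.3426]
12 [557.5862 190.2328]
0 [578.7041 190.1982]
```

View pics/c3.png

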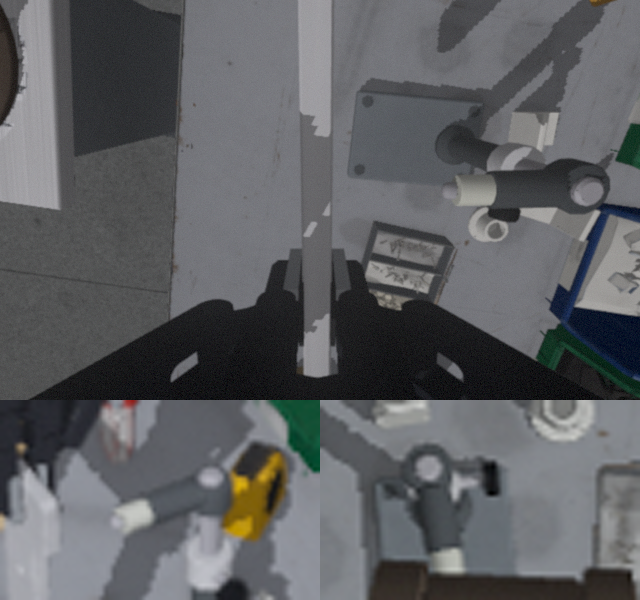

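The wrist view shows the stud well. Its head tip is at (443,192), the sleeve spans columns 456–496, and the upright's cap is at (587,189). That is within 2 px of prediction. The axis slopes up slightly, so I'll fit its edges numerically.

```bash
python3 - <<'E'
from h import *
im=cv2.imread('pics/w3.png'); g=cv2.GaussianBlur(cv2.cvtColor(im,cv2.COLOR_BGR2GRAY),(5,5),0).astype(int)
for u in range(440,556,6): print(u,[int(x) for x in g[164:220:2,u]])
E
```

```text
440 [90, 90, 90, 91, 91, 91, 90, 90, 90, 91, 95, 100, 104, 106, 107, 108, 106, 108, 110, 111, 113, 116, 117, 116, 116, 117, 118, 119]
446 [87, 90, 91, 92, 90, 91, 90, 91, 89, 84, 85, 100, 114, 125, 134, 137, 137, 126, 119, 118, 118, 118, 118, 117, 118, 117, 119, 118]
452 [76, 88, 90, 90, 90, 89, 89, 87, 84, 79, 83, 94, 108, 118, 127, 133, 137, 133, 127, 122, 116, 115, 116, 117, 118, 118, 119, 118]
458 [75, 88, 89, 89, 86, 84, 103, 120, 126, 124, 123, 117, 119, 125, 125, 125, 130, 132, 135, 141, 146, 132, 120, 119, 120, 120, 121, 120]
464 [88, 90, 90, 90, 87, 87, 92, 97, 104, 115, 125, 134, 140, 146, 153, 158, 161, 164, 165, 164, 153, 129, 119, 119, 119, 119, 120, 119]
470 [71, 79, 78, 75, 73, 80, 91, 96, 103, 112, 122, 131, 138, 145, 151, 157, 159, 162, 164, 163, 153, 129, 118, 118, 117, 116, 118, 130]
476 [61, 69, 94, 102, 102, 97, 93, 96, 102, 112, 121, 131, 139, 145, 151, 157, 160, 163, 165, 163, 151, 120, 100, 111, 140, 159, 162, 161]
482 [59, 61, 68, 90, 102, 97, 93, 97, 103, 112, 121, 130, 137, 144, 151, 156, 160, 163, 166, 164, 146, 114, 133, 156, 158, 136, 106, 100]
488 [120,
[... 768 characters left out ...]
50, 54, 57, 59, 60, 60, 62, 65, 65, 65, 66, 66, 67, 78, 130, 160, 163, 159, 134, 111]
530 [73, 77, 76, 57, 44, 44, 46, 48, 51, 53, 56, 57, 58, 59, 60, 63, 64, 65, 66, 67, 66, 78, 131, 162, 163, 162, 158, 132]
536 [74, 73, 70, 52, 43, 43, 46, 49, 51, 53, 54, 57, 57, 59, 61, 64, 64, 65, 66, 67, 66, 82, 140, 164, 165, 165, 165, 160]
542 [78, 73, 64, 47, 42, 44, 46, 46, 48, 52, 54, 55, 57, 58, 60, 62, 63, 64, 66, 65, 65, 83, 139, 163, 164, 165, 165, 166]
548 [74, 44, 39, 40, 42, 44, 45, 46, 48, 50, 53, 56, 57, 58, 59, 61, 62, 63, 65, 66, 65, 87, 143, 164, 163, 164, 164, 165]
554 [41, 41, 42, 41, 40, 42, 45, 46, 48, 50, 53, 56, 57, 59, 60, 62, 63, 63, 64, 64, 65, 87, 144, 162, 154, 140, 128, 123]
```

```bash
python3 - <<'E'
from h import *
P=np.array([atz('w3',u,v,.205) for u,v in [(446,191.5),(464,190.4),(500,189.2),(540,188.2)]]);print(P)
print(np.arctan(np.polyfit(P[:,0],P[:,1],1)[0]))
print('tip w,s,t',tri([('w3',443,191.6),('scene0',298.9,180.0),('top0',312.85,227.1)]),tri([('w3',443,191.6),('scene0',298.9,180)]),tri([('w3',443,191.6),('top0',312.85,227.1)]))
print('sleeve front w,s',tri([('w3',457,190.8),('s3',270+127/4-.4,150+115/4-.4)]))
print('joint',tri([('w3',495,189.3),('s3',270+152/4-.4,150+107/4-.4),('top0',310.9,217.6)]))
# bracket top edge, end
for z in(.294,):
  for p in [(315,20),(316,200),(316.5,374)]: print(atz('w3',*p,z))
s=arm.get_state();print(s['tcp_pos'])
E
```

```text
[[ 0.5087 -0.0246  0.205 ]
 [ 0.5186 -0.0224  0.205 ]
 [ 0.5386 -0.0185  0.205 ]
 [ 0.5609 -0.0143  0.205 ]]
0.19348655385283012
tip w,s,t [ 0.5091 -0.0243  0.2051] [ 0.5089 -0.025   0.2055] [ 0.5088 -0.0244  0.2027]
sleeve front w,s [ 0.5162 -0.023   0.2071]
joint [ 0.5342 -0.0194  0.207 ]
[0.4243 0.0348 0.294 ]
[ 0.4326 -0.0161  0.294 ]
[ 0.4433 -0.0819  0.294 ]
[ 0.4396 -0.0552  0.2802]
```

```bash
python3 - <<'E'
from h import *
g=cv2.cvtColor(cv2.imread('pics/w2.png'),cv2.COLOR_BGR2GRAY).astype(int)
for u in(308,312,316,320): print(u,g[286:306,u].tolist())
for v in (291,293,295,296,297,298): print(v,atz('w2',315,v,.16)[:2])
g=cv2.cvtColor(cv2.imread('pics/w3.png'),cv2.COLOR_BGR2GRAY).astype(int)
print(g[366:384,316].tolist())
s=arm.get_state();T=R.from_rotvec(s['tool_rot']).as_matrix()
print(proj('w3',s['tcp_pos']+T@[-.0358,0,-.014]))
E
```

```text
308 [144, 145, 148, 141, 144, 145, 141, 147, 150, 152, 152, 140, 122, 114, 115, 116, 115, 114, 116, 117]
312 [149, 149, 150, 148, 146, 149, 152, 154, 153, 153, 156, 137, 118, 117, 115, 114, 116, 115, 117, 120]
316 [151, 147, 146, 145, 149, 145, 147, 151, 155, 158, 157, 141, 121, 115, 113, 115, 114, 113, 111, 120]
320 [142, 146, 144, 146, 142, 144, 142, 149, 151, 152, 153, 139, 119, 118, 114, 115, 115, 120, 114, 112]
291 [0.4408 0.2431]
293 [0.4407 0.2419]
295 [0.4407 0.2407]
296 [0.4407 0.2401]
297 [0.4407 0.2395]
298 [0.4407 0.2389]
[147, 147, 147, 145, 146, 148, 145, 149, 146, 146, 129, 84, 41, 26, 31, 27, 24, 29]
[318.0073 393.8116]
```

```bash
python3 -c "
from h import *
go([.5005-.03*.983,-.0606-.03*.182,.216],.183)"
```

```text
t 8.15 tcp [ 0.4396 -0.0552  0.2802] yaw 0.15875226084233174 toolz [-0.0002 -0.     -1.    ] F [-0.5806  0.8276 -2.8154] M [-0.0565  0.0477 -0.0337] w 0.009507285739713222
shift/25mm [-0.6284  1.1743  2.566 ] turn z -0.24247739157668258
```

```bash
python3 -m inch '[{"delta_pos":[-0.3,0.5,0.5],"angular":[0,0,0]},{"delta_pos":[-0.33,0.67,0.7],"angular":[0,0,0]},{"delta_pos":[0,0,0.7],"angular":[0,0,0]},{"delta_pos":[0,0,0.5],"angular":[0,0,0]},{"delta_pos":[0,0,0.17],"angular":[0,0,-0.25]}]'
python3 -m inch '[{"delta_pos":[0,0,0],"angular":[0,0,0]},{"delta_pos":[0,0,0],"angular":[0,0,0]},{"delta_pos":[0,0,0],"angular":[0,0,0]}]'
python3 - <<'E'
from h import *
go([.5005,-.0606,.216],.183)
w=shot('wrist','w4')['frame'];s=shot('scene','s4')['frame']
z=lambda i:cv2.resize(i,(640,400),interpolation=cv2.INTER_CUBIC)
cv2.imwrite('pics/c4.png',np.vstack([w[100:300],z(s[155:205,260:340])]))
U=np.array([.509,-.0243]);a=.183
for d in(0,7.5,26,64):print(d,proj('w4',[*(U+d/1e3*np.array([np.cos(a),np.sin(a)])),.206]))
E
```

```text
t: 8.65
tcp_pos: [0.4702, -0.0658, 0.2147]
tool_rot: [-2.005, -2.416, 0.003]
contact_force: [0.5, -0.1, -2.8]
width: 0.0097
finger_force: 58.6
t: 8.95
tcp_pos: [0.4715, -0.0659, 0.2168]
tool_rot: [2.006, 2.416, 0.002]
contact_force: [-0.1, 0.5, -2.8]
width: 0.0092
finger_force: 58.6
t 8.95 tcp [ 0.4715 -0.0659  0.2168] yaw 0.18493313560434466 toolz [ 0.0015  0.0004 -1.    ] F [-0.1128  0.4635 -2.8378] M [-0.0636 -0.0244  0.0005] w 0.009189328895998793
shift/25mm [-0.0032  1.1799  0.0347] turn z 0.0193313560434466
0 [431.8374 196.6984]
7.5 [451.1887 196.7243]
26 [498.9013 196.7883]
64 [596.8135 196.9195]
```

View pics/c4.png

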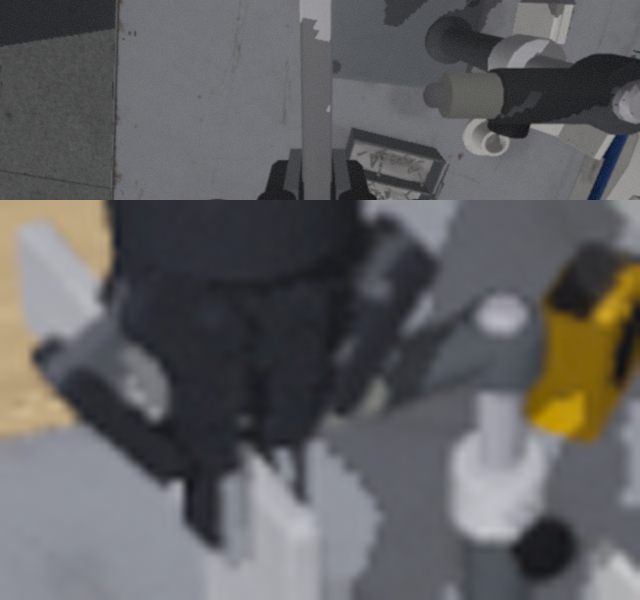

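The wrist strip shows the sleeve at columns 440–501, centred at row ~196, and the housing at rows ~168–226. The stud is in line with the prediction (row 196.7). Next I'll refine row, yaw and height from edge profiles.

```bash
python3 - <<'E'
from h import *
from scipy.optimize import least_squares
for f in('w3','w4'): print(f,np.load(f'pics/{f}.npz')['P'][:3,3])
g=cv2.GaussianBlur(cv2.cvtColor(cv2.imread('pics/w4.png'),cv2.COLOR_BGR2GRAY),(3,3),0).astype(int)
for u in list(range(424,440,4))+list(range(452,500,10))+list(range(506,610,12)):
  print(u,160,g[160:182,u].tolist(),212,g[208:232,u].tolist()) if u>440 else print(u,g[176:214,u].tolist())
E
```

```text
w3 [0.428  0.0147 0.4034]
w4 [0.4581 0.0039 0.3403]
424 [86, 86, 86, 87, 88, 86, 86, 88, 88, 89, 91, 92, 90, 87, 82, 78, 76, 73, 71, 70, 71, 72, 73, 76, 80, 84, 90, 96, 100, 102, 103, 103, 103, 104, 104, 104, 105, 107]
428 [86, 86, 86, 87, 87, 87, 86, 85, 81, 76, 73, 72, 72, 74, 74, 73, 73, 74, 74, 73, 72, 71, 72, 72, 72, 72, 71, 70, 73, 79, 88, 98, 104, 106, 107, 108, 110, 112]
432 [87, 87, 87, 86, 86, 85, 82, 77, 74, 75, 76, 75, 74, 75, 75, 75, 76, 76, 75, 75, 76, 77, 76, 75, 75, 75, 74, 75, 74, 72, 74, 83, 97, 107, 111, 112, 113, 113]
436 [87, 85, 86, 87, 87, 85, 81, 77, 75, 75, 75, 76, 78, 78, 78, 79, 79, 79, 80, 78, 77, 77, 78, 77, 76, 76, 75, 75, 74, 74, 76, 85, 100, 110, 112, 113, 114, 114]
452 160 [58, 58, 63, 72, 81, 85, 84, 84, 85, 85, 86, 86, 85, 85, 86, 88, 89, 90, 91, 92, 92, 91] 212 [90, 91, 91, 89, 89, 89, 89, 88, 87, 90, 99, 109, 114, 114, 115, 115, 115, 114, 114, 115, 115, 115, 115, 114]
462 160 [63, 71, 80, 84, 86, 86, 85, 84, 85, 85, 84, 85, 87, 87, 87, 87, 88, 90, 91, 91, 92, 93] 212 [93, 92, 91, 90, 90, 90, 89, 87, 87, 90, 98, 107, 112, 114, 115, 115, 115, 114, 1
[... 1788 characters left out ...]
8, 37, 38, 38, 37, 36, 38, 46, 55, 60, 60, 59, 63, 78, 97, 111, 115, 115, 117, 118, 117, 117]
578 160 [82, 56, 38, 34, 35, 37, 36, 35, 36, 36, 37, 37, 36, 37, 38, 37, 38, 37, 38, 39, 39, 37] 212 [36, 35, 35, 36, 37, 41, 48, 57, 62, 62, 60, 59, 60, 61, 62, 73, 92, 108, 115, 116, 116, 115, 114, 113]
590 160 [35, 34, 35, 35, 34, 32, 31, 33, 35, 35, 36, 37, 36, 36, 36, 36, 37, 37, 38, 37, 36, 38] 212 [44, 50, 55, 57, 58, 59, 60, 60, 60, 61, 61, 61, 61, 60, 58, 61, 72, 90, 106, 113, 114, 114, 115, 115]
602 160 [33, 33, 34, 34, 34, 34, 33, 34, 34, 34, 34, 33, 33, 35, 37, 37, 37, 35, 36, 37, 36, 35] 212 [57, 57, 58, 59, 60, 59, 59, 59, 60, 60, 59, 60, 62, 63, 62, 59, 59, 60, 62, 61, 60, 63, 77, 98]
```

```bash
python3 - <<'E'
from h import *
s=arm.get_state();T=R.from_rotvec(s['tool_rot']).as_matrix()
for z in(.202,.205):
  for p in[(432,195),(475,195.5),(550,195.7)]: print(z,1e3*T.T@(atz('w4',*p,z)-s['tcp_pos']))
# check end of bar measured from w2 with same method
print(s['tcp_pos'])
for n in('w2',):print(1e3*(atz('w2',315,297,.16)-[.4425,.272,.16]))
E
```

```text
0.202 [33.6054 45.9211 14.7503]
0.202 [33.3885 63.0845 14.7731]
0.202 [33.2874 93.0224 14.8129]
0.205 [34.4182 44.9239 11.7491]
0.205 [34.206  61.715  11.7714]
0.205 [34.1071 91.0035 11.8103]
[ 0.4714 -0.0659  0.2167]
[ -1.8263 -32.5251   0.    ]
```

```bash
python3 -m inch '[{"delta_pos":[0,0.4,0.1],"angular":[0,0,0.05]},{"delta_pos":[0,0.5,0],"angular":[0,0,0]},{"delta_pos":[0,0.4,0],"angular":[0,0,0]},{"delta_pos":[0,0.1,0],"angular":[0,0,0]},{"delta_pos":[0,0,0],"angular":[0,0,0]}]'
python3 -m inch '[{"delta_pos":[0,0,0],"angular":[0,0,0]},{"delta_pos":[0,0,0],"angular":[0,0,0]}]'
python3 - <<'E'
from h import *
go([.5,-.06,.2141],.18)
for i in range(3): print(arm.get_state()['contact_force'])
c=shot('wrist','w5')
g=cv2.GaussianBlur(cv2.cvtColor(c['frame'],cv2.COLOR_BGR2GRAY),(3,3),0).astype(int)
for u in (345,355,365,400,430,460): print(u,g[160:230:2,u].tolist())
E
```

```text
t: 9.55
tcp_pos: [0.506, -0.0596, 0.2132]
tool_rot: [-2.012, -2.412, 0.001]
contact_force: [0.3, 0.2, -2.6]
width: 0.009
finger_force: 58.7
t: 9.75
tcp_pos: [0.5052, -0.0598, 0.2135]
tool_rot: [-2.013, -2.412, 0.0]
contact_force: [0.3, 1.3, -2.0]
width: 0.0095
finger_force: 58.7
t 9.75 tcp [ 0.5052 -0.0598  0.2135] yaw 0.179710705878094 toolz [-0.0004  0.     -1.    ] F [ 0.3471  1.3485 -2.0455] M [-0.0737  0.0254 -0.0013] w 0.009459320066419625
shift/25mm [ 0.0303 -0.2046 -0.0249] turn z -0.002892941219059808
[ 0.3471  1.3485 -2.0455]
[ 0.3471  1.3485 -2.0455]
[ 0.3471  1.3485 -2.0455]
345 [92, 92, 92, 91, 91, 92, 92, 91, 92, 91, 93, 95, 91, 79, 80, 81, 82, 81, 82, 81, 81, 80, 79, 78, 79, 100, 117, 118, 118, 117, 116, 116, 117, 116, 115]
355 [91, 91, 91, 91, 91, 92, 90, 89, 85, 82, 83, 83, 83, 81, 82, 81, 79, 81, 84, 84, 82, 80, 81, 82, 83, 84, 85, 88, 93, 100, 112, 115, 115, 116, 114]
365 [90, 89, 90, 89, 89, 90, 90, 87, 91, 94, 95, 97, 97, 99, 99, 102, 101, 100, 100, 99, 98, 98, 98, 97, 97, 95, 95, 94, 91, 89, 97, 114, 117, 114, 115]
400 [72, 84, 88, 87, 86, 89, 89, 87, 88, 92, 92, 94, 94, 96, 97, 98, 99, 99, 99, 99, 100, 98, 98, 96, 96, 95, 95, 94, 90, 89, 98, 115, 115, 117, 116]
430 [39, 41, 48, 58, 54, 43, 41, 42, 41, 43, 43, 43, 44, 44, 45, 43, 44, 45, 45, 45, 44, 44, 44, 43, 43, 43, 44, 43, 42, 44, 43, 43, 48, 93, 118]
460 [154, 153, 151, 147, 107, 43, 41, 44, 42, 43, 40, 42, 43, 43, 44, 44, 44, 45, 44, 41, 44, 42, 44, 43, 43, 44, 44, 42, 42, 44, 42, 41, 39, 34, 34]
```

```bash
python3 - <<'E'
from h import *
s=arm.get_state();T=R.from_rotvec(s['tool_rot']).as_matrix()
for z in(.202,.204,.206):
  for p in[(345,197.3),(400,198)]: print(z,1e3*T.T@(atz('w5',*p,z)-s['tcp_pos']))
E
python3 -m inch '[{"delta_pos":[0,0.1,0],"angular":[0,0,0]},{"delta_pos":[0,0.08,0],"angular":[0,0,0]},{"delta_pos":[0,0.08,0],"angular":[0,0,0]},{"delta_pos":[0,0,0],"angular":[0,0,0]},{"delta_pos":[0,0,0],"angular":[0,0,0]}]'
```

```text
0.202 [33.6284 10.8676 11.5603]
0.202 [33.3458 32.2812 11.557 ]
0.204 [34.1836 10.7044  9.5604]
0.204 [33.9053 31.8007  9.5572]
0.206 [34.7389 10.5413  7.5606]
0.206 [34.4647 31.3201  7.5574]
t: 10.3
tcp_pos: [0.5107, -0.0582, 0.2131]
tool_rot: [-2.01, -2.41, 0.003]
contact_force: [-4.9, 0.4, -0.8]
width: 0.0094
finger_force: 59.1
```

```bash
python3 -m inch '[{"delta_pos":[0,-0.12,0],"angular":[0,0,0]},{"delta_pos":[0,0,-0.08],"angular":[0,0,0]},{"delta_pos":[0,0.07,0],"angular":[0,0,0]},{"delta_pos":[0,0.06,0],"angular":[0,0,0]},{"delta_pos":[0,0,0],"angular":[0,0,0]}]'
python3 -m inch '[{"delta_pos":[0,0,0],"angular":[0,0,0]},{"delta_pos":[0,0,0],"angular":[0,0,0]}]'
python3 -c "
from h import *
go([.5,-.06,.2141],.18)"
```

```text
t: 10.8
tcp_pos: [0.5111, -0.0582, 0.2151]
tool_rot: [-2.011, -2.411, 0.003]
contact_force: [-5.3, 0.7, -1.2]
width: 0.0092
finger_force: 58.9
t: 11.0
tcp_pos: [0.5111, -0.0582, 0.2151]
tool_rot: [-2.011, -2.411, 0.002]
contact_force: [-5.7, 0.9, -1.4]
width: 0.0093
finger_force: 58.9
t 11.0 tcp [ 0.5111 -0.0582  0.2151] yaw 0.18041300112580783 toolz [-0.0029  0.0004 -1.    ] F [-5.7142  0.8741 -1.3831] M [0.175  1.1541 0.2215] w 0.009317342619201795
shift/25mm [ 0.0082 -0.4478  0.04  ] turn z 0.0041300112580783255
```

```bash
python3 -m inch '[{"delta_pos":[0,-0.1,0],"angular":[0,0,0]},{"delta_pos":[0.08,0,0],"angular":[0,0,0]},{"delta_pos":[0,0.07,0],"angular":[0,0,0]},{"delta_pos":[0,0.06,0],"angular":[0,0,0]},{"delta_pos":[0,0,0],"angular":[0,0,0]}]'
python3 -m inch '[{"delta_pos":[0,0,0],"angular":[0,0,0]},{"delta_pos":[0,0,0],"angular":[0,0,0]}]'
python3 -c "
from h import *
go([.5,-.06,.2141],.18)
s=arm.get_state();T=R.from_rotvec(s['tool_rot']).as_matrix();print('tool F',T.T@s['contact_force'])"
```

```text
t: 11.5
tcp_pos: [0.5131, -0.0563, 0.2157]
tool_rot: [2.012, 2.412, 0.0]
contact_force: [-0.0, 0.6, -3.0]
width: 0.0093
finger_force: 58.8
t: 11.7
tcp_pos: [0.5126, -0.0564, 0.2155]
tool_rot: [2.013, 2.412, 0.0]
contact_force: [0.1, -0.6, -1.2]
width: 0.0091
finger_force: 58.8
t 11.7 tcp [ 0.5126 -0.0564  0.2155] yaw 0.1799292702649784 toolz [ 0.0001 -0.0001 -1.    ] F [ 0.0957 -0.5577 -1.2334] M [-0.0857 -0.0367  0.0157] w 0.009084568633492142
shift/25mm [-0.0509 -0.5219  0.0572] turn z -0.0007072973502159074
tool F [-0.5657 -0.0057  1.2334]
```

```bash
python3 -m inch '[{"delta_pos":[0,0.06,0],"angular":[0,0,0]},{"delta_pos":[0,0.06,0],"angular":[0,0,0]},{"delta_pos":[0,0,0],"angular":[0,0,0]},{"delta_pos":[0,0,0],"angular":[0,0,0]}]'
cat >> h.py <<'E'
def st():
    s=arm.get_state();T=R.from_rotvec(s['tool_rot']).as_matrix();A=R.from_rotvec([0,0,.18]).as_matrix()
    U=np.array([.509,-.0243,.204])
    print('t',s['t'],'along,lat,up of TCP from tip mm',1e3*A.T@(s['tcp_pos']-U),'toolF',T.T@s['contact_force'],'M',s['moment'],'w',s['width'])
E
python3 -c "
from h import *
st()"
```

```text
t: 12.1
tcp_pos: [0.5154, -0.0558, 0.2155]
tool_rot: [-2.013, -2.412, 0.0]
contact_force: [-0.3, -0.5, -2.0]
width: 0.0092
finger_force: 58.8
t 12.1 along,lat,up of TCP from tip mm [  0.6885 -32.1573  11.4532] toolF [-0.423  -0.3367  1.9564] M [-0.0871  0.0911  0.0166] w 0.009200618088888786
```

```bash
python3 -m inch '[{"delta_pos":[0,0.06,0],"angular":[0,0,0]},{"delta_pos":[0,0.06,0],"angular":[0,0,0]},{"delta_pos":[0,0.04,0],"angular":[0,0,0]},{"delta_pos":[0,0,0],"angular":[0,0,0]},{"delta_pos":[0,0,0],"angular":[0,0,0]}]'
python3 -c "
from h import *
st()"
python3 -m inch '[{"delta_pos":[0,0.06,0],"angular":[0,0,0]},{"delta_pos":[0,0.06,0],"angular":[0,0,0]},{"delta_pos":[0,0.04,0],"angular":[0,0,0]},{"delta_pos":[0,0,0],"angular":[0,0,0]},{"delta_pos":[0,0,0],"angular":[0,0,0]}]'
python3 -c "
from h import *
st()"
```

```text
t: 12.6
tcp_pos: [0.5194, -0.0551, 0.2155]
tool_rot: [-2.013, -2.412, 0.0]
contact_force: [-0.9, -0.3, -3.2]
width: 0.0093
finger_force: 58.8
t 12.6 along,lat,up of TCP from tip mm [  4.6906 -32.1804  11.4888] toolF [-0.0932 -0.9676  3.1837] M [-0.1252  0.1637  0.0506] w 0.009272272635587135
t: 13.1
tcp_pos: [0.5233, -0.0544, 0.2155]
tool_rot: [-2.013, -2.412, 0.0]
contact_force: [-1.7, 0.2, -2.2]
width: 0.0087
finger_force: 58.8
t 13.1 along,lat,up of TCP from tip mm [  8.6966 -32.1752  11.4823] toolF [ 0.4904 -1.6802  2.1586] M [-0.1622  0.3063  0.0651] w 0.008707136075660035
```

```bash
python3 -m inch '[{"delta_pos":[0,0.06,0],"angular":[0,0,0]},{"delta_pos":[0,0.06,0],"angular":[0,0,0]},{"delta_pos":[0,0.06,0],"angular":[0,0,0]},{"delta_pos":[0,0.02,0],"angular":[0,0,0]},{"delta_pos":[0,0,0],"angular":[0,0,0]}]'
python3 - <<'E'
from h import *
st()
c=shot('wrist','w6')
g=cv2.GaussianBlur(cv2.cvtColor(c['frame'],cv2.COLOR_BGR2GRAY),(3,3),0)
s=arm.get_state();T=R.from_rotvec(s['tool_rot']).as_matrix()
print([np.round(proj('w6',s['tcp_pos']+T@[.0342,y,-.014]),1) for y in(-.005,.005)],[np.round(proj('w6',s['tcp_pos']+T@[.0342,y,.0105]),1) for y in(-.014,-.0075,-.005,.005,.012)])
cv2.imwrite('pics/w6c.png',cv2.resize(c['frame'][130:260,250:430],None,fx=4,fy=4,interpolation=cv2.INTER_CUBIC))
E
```

```text
t: 13.6
tcp_pos: [0.5283, -0.0535, 0.2155]
tool_rot: [-2.013, -2.412, 0.0]
contact_force: [-1.6, -0.3, -2.3]
width: 0.0088
finger_force: 58.8
t 13.6 along,lat,up of TCP from tip mm [ 13.7551 -32.197   11.4744] toolF [ 0.043  -1.6461  2.3482] M [-0.2076  0.4401  0.0723] w 0.00881771535778867
[array([301.2, 216.9]), array([332.4, 216.9])] [array([280.5, 196.6]), array([297.3, 196.6]), array([303.8, 196.6]), array([329.7, 196.6]), array([347.8, 196.6])]
```

View pics/w6c.png

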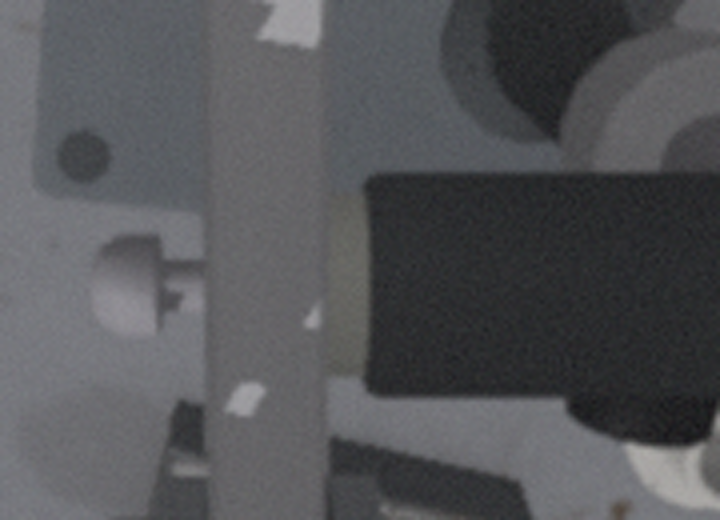

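The head is fully through, with its back at column 160 of the crop. The neck is visible in front of the plate, whose face is at column 205, and the sleeve is pressed back. Now I'll lower it gently.

```bash
python3 -m inch '[{"delta_pos":[0,0,0.06],"angular":[0,0,0]},{"delta_pos":[0,0,0.06],"angular":[0,0,0]},{"delta_pos":[0,0,0.04],"angular":[0,0,0]},{"delta_pos":[0,0,0],"angular":[0,0,0]},{"delta_pos":[0,0,0],"angular":[0,0,0]}]' >/dev/null
python3 -c "
from h import *
st()"
python3 -m inch '[{"delta_pos":[0,0,0.04],"angular":[0,0,0]},{"delta_pos":[0,0,0.04],"angular":[0,0,0]},{"delta_pos":[0,0,0],"angular":[0,0,0]},{"delta_pos":[0,0,0],"angular":[0,0,0]}]' >/dev/null
python3 -c "
from h import *
st()"
```

```text
t 14.15 along,lat,up of TCP from tip mm [ 13.6575 -32.1291   7.3947] toolF [-0.4583 -1.2841  3.1832] M [-0.1727  0.4232  0.0723] w 0.009063274303489102
t 14.55 along,lat,up of TCP from tip mm [ 13.701  -32.1722   5.4563] toolF [-0.6712 -2.1278  3.608 ] M [-0.1677  0.3724  0.0069] w 0.009243589983382764
```

```bash
python3 -m inch '[{"delta_pos":[0,0,0.04],"angular":[0,0,0]},{"delta_pos":[0,0,0.04],"angular":[0,0,0]},{"delta_pos":[0,0,0],"angular":[0,0,0]},{"delta_pos":[0,0,0],"angular":[0,0,0]}]' >/dev/null
python3 -c "
from h import *
st()"
python3 -m inch '[{"delta_pos":[0,0,0.04],"angular":[0,0,0]},{"delta_pos":[0,0,0.04],"angular":[0,0,0]},{"delta_pos":[0,0,0],"angular":[0,0,0]},{"delta_pos":[0,0,0],"angular":[0,0,0]}]' >/dev/null
python3 -c "
from h import *
st()"
```

```text
t 14.95 along,lat,up of TCP from tip mm [ 13.6812 -32.1522   3.4542] toolF [-0.4036 -1.6383  2.425 ] M [-0.1505  0.3474  0.0627] w 0.009314719734298234
t 15.35 along,lat,up of TCP from tip mm [ 13.6854 -32.1594   1.4375] toolF [ 0.2274 -0.8081  3.5219] M [-0.2203  0.3916  0.0119] w 0.00922586487769387
```

```bash
python3 -m inch '[{"delta_pos":[0,0,0.04],"angular":[0,0,0]},{"delta_pos":[0,0,0],"angular":[0,0,0]},{"delta_pos":[0,0,0],"angular":[0,0,0]}]' >/dev/null
python3 -c "
from h import *
st()"
python3 -m inch '[{"delta_pos":[0,0,0.04],"angular":[0,0,0]},{"delta_pos":[0,0,0],"angular":[0,0,0]},{"delta_pos":[0,0,0],"angular":[0,0,0]}]' >/dev/null
python3 -c "
from h import *
st()"
```

```text
t 15.65 along,lat,up of TCP from tip mm [ 13.7455 -32.1649   0.4828] toolF [-0.2618 -2.0575  2.6205] M [-0.1389  0.3775  0.0974] w 0.009310559951279426
t 15.95 along,lat,up of TCP from tip mm [ 13.9043 -32.1613  -0.0895] toolF [ 1.0299 -3.4081 -3.4565] M [0.0918 0.7217 0.0657] w 0.009309298523983276
```

The slot is resting on the neck: the vertical force flipped by about 6 N. I'll unload slightly, ease forward 2.5 mm toward the head, then open a little.

```bash
python3 -m inch '[{"delta_pos":[0,-0.05,-0.012],"angular":[0,0,0]},{"delta_pos":[0,-0.05,0],"angular":[0,0,0]},{"delta_pos":[0,0,0],"angular":[0,0,0]},{"delta_pos":[0,0,0],"angular":[0,0,0]}]' >/dev/null
python3 -c "
from h import *
st()"
python3 -m inch '[{"delta_pos":[0,0,0],"angular":[0,0,0]},{"delta_pos":[0,0,0],"angular":[0,0,0]},{"delta_pos":[0,0,0],"angular":[0,0,0]},{"delta_pos":[0,0,0],"angular":[0,0,0]},{"delta_pos":[0,0,0],"angular":[0,0,0]}]' 0.28 20
python3 - <<'E'
from h import *
st()
w=shot('wrist','w7')['frame'];s=shot('scene','s7')['frame']
z=lambda i:cv2.resize(i,(480,300),interpolation=cv2.INTER_CUBIC)
cv2.imwrite('pics/c7.png',np.vstack([cv2.resize(w[120:270,200:440],(480,300)),z(s[155:255,250:410])]))
E
```

```text
t 16.35 along,lat,up of TCP from tip mm [ 11.4292 -32.1796  -0.0078] toolF [ 0.3649 -1.8442 -3.6159] M [0.0559 0.2592 0.0464] w 0.009184160173376915
t: 16.85
tcp_pos: [0.5259, -0.0539, 0.2038]
tool_rot: [2.013, 2.412, -0.0]
contact_force: [0.9, 0.6, -0.6]
width: 0.0237
finger_force: 0.0
t 16.85 along,lat,up of TCP from tip mm [ 11.3053 -32.1822  -0.2165] toolF [0.4679 1.0248 0.5643] M [ 0.005   0.0286 -0.0452] w 0.023703167132372055
```

View pics/c7.png

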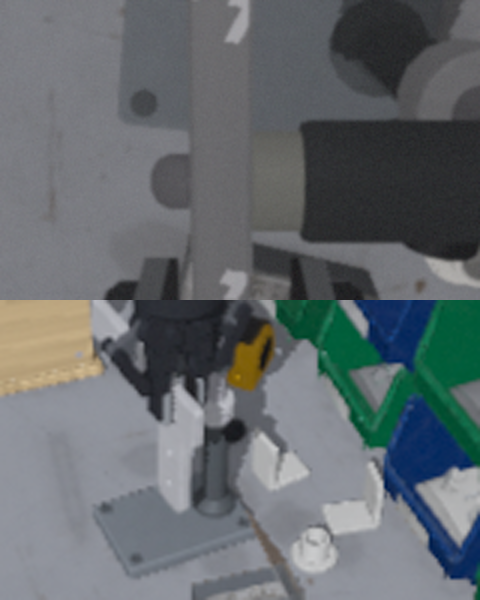

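The bracket hangs on the stud, held forward against the head (column 190 of the crop), with the fingers clear on both sides. I'll withdraw straight up.

```bash
python3 -m inch '[{"delta_pos":[0,0,-0.2],"angular":[0,0,0]},{"delta_pos":[0,0,-0.4],"angular":[0,0,0]},{"delta_pos":[0,0,-0.6],"angular":[0,0,0]},{"delta_pos":[0,0,-0.8],"angular":[0,0,0]},{"delta_pos":[0,0,-1],"angular":[0,0,0]}]'
python3 -m inch '[{"delta_pos":[0,0,-1],"angular":[0,0,0]},{"delta_pos":[0,-0.6,-0.8],"angular":[0,0,0]},{"delta_pos":[0,-1,0],"angular":[0,0,0]},{"delta_pos":[0,-1,0],"angular":[0,0,0]},{"delta_pos":[0,-0.6,0],"angular":[0,0,0]}]'
python3 -m inch '[{"delta_pos":[0,0,0],"angular":[0,0,0]},{"delta_pos":[0,0,0],"angular":[0,0,0]},{"delta_pos":[0,0,0],"angular":[0,0,0]},{"delta_pos":[0,0,0],"angular":[0,0,0]},{"delta_pos":[0,0,0],"angular":[0,0,0]}]'
python3 - <<'E'
from h import *
a=shot('wrist','w8')['frame']; s0=shot('scene','s8')['frame']
for i in range(30): c=arm.read_camera('scene')
b=shot('wrist','w9')['frame'];s1=shot('scene','s9')['frame']
for x,y in((a,b),(s0,s1)): d=np.abs(x.astype(int)-y); print(d.max(),(d.max(2)>25).sum())
cv2.imwrite('pics/c9.png',np.vstack([b,cv2.resize(s1[150:225,240:400],(427,200))[:, :427] if 0 else cv2.copyMakeBorder(cv2.resize(s1[150:250,240:400],(320,200)),0,0,0,320,0)]))
st()
E
```

```text
t: 17.45
tcp_pos: [0.5255, -0.054, 0.2799]
tool_rot: [-2.013, -2.412, 0.001]
contact_force: [0.2, 0.5, -0.9]
width: 0.0238
finger_force: 0.0
t: 17.95
tcp_pos: [0.4457, -0.069, 0.3248]
tool_rot: [2.014, 2.411, 0.002]
contact_force: [1.0, 0.6, 0.1]
width: 0.0238
finger_force: 0.0
t: 18.45
tcp_pos: [0.4475, -0.0681, 0.3237]
tool_rot: [-2.013, -2.412, 0.001]
contact_force: [-0.2, -0.9, -0.4]
width: 0.0242
finger_force: 0.0
113 778
105 195
t 20.15 along,lat,up of TCP from tip mm [-68.7479 -32.1682 119.8233] toolF [-0.8368 -0.1633  0.3546] M [ 0.006   0.0354 -0.026 ] w 0.02348244095844094
```

I've used all ten picture views, so I'll check stillness numerically.

```bash
python3 -m inch '[{"delta_pos":[0,0,0],"angular":[0,0,0]},{"delta_pos":[0,0,0],"angular":[0,0,0]},{"delta_pos":[0,0,0],"angular":[0,0,0]},{"delta_pos":[0,0,0],"angular":[0,0,0]},{"delta_pos":[0,0,0],"angular":[0,0,0]}]' >/dev/null
python3 - <<'E'
from h import *
def cmp(x,y,n):
    d=cv2.absdiff(cv2.GaussianBlur(x,(5,5),0),cv2.GaussianBlur(y,(5,5),0)).max(2)>12; v,u=np.nonzero(d)
    print(n,d.sum(),(u.min(),u.max(),v.min(),v.max()) if len(u) else '')
a=cv2.imread('pics/w8.png');b=cv2.imread('pics/w9.png');cmp(a,b,'w8-9');cmp(cv2.imread('pics/s8.png'),cv2.imread('pics/s9.png'),'s8-9')
p=shot('wrist','w10')['frame'];ps=shot('scene','s10')['frame'];cmp(b,p,'w9-10')
for k in range(4):
    for i in range(6): arm.read_camera('scene')
    q=arm.read_camera('wrist')['frame'];qs=arm.read_camera('scene')['frame'];cmp(p,q,'w');cmp(ps,qs,'s');p,ps=q,qs
st()
E
```

```text
w8-9 1162 (np.int64(0), np.int64(533), np.int64(2), np.int64(374))
s8-9 116 (np.int64(0), np.int64(305), np.int64(15), np.int64(151))
w9-10 1052 (np.int64(0), np.int64(50), np.int64(14), np.int64(131))
w 816 (np.int64(0), np.int64(448), np.int64(6), np.int64(129))
s 0 
w 974 (np.int64(0), np.int64(448), np.int64(6), np.int64(131))
s 0 
w 717 (np.int64(0), np.int64(51), np.int64(26), np.int64(127))
s 0 
w 722 (np.int64(2), np.int64(448), np.int64(12), np.int64(127))
s 0 
t 22.35 along,lat,up of TCP from tip mm [-68.7335 -32.1614 119.8203] toolF [-1.2414  0.2856  0.1251] M [-0.0558 -0.0123  0.0428] w 0.024120914550748086
```

```bash
python3 -c "
from h import *
print(arm.finish_job())"
```

```text
the job is handed in; nothing more can be done
None
```

The front bracket, which is the right-hand one, now hangs on the stud by its keyhole 20 mm to the leg side of the middle, held forward against the head. The scene camera showed no movement over the last 1.6 s before I handed it in at about 22 s, but I did not measure how level the bar hangs; nothing else was deliberately moved.

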